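# Sort out the hinge leaf that does not fit and hold the other lined up at the jamb

## Robot

A 6-joint arm with a two-finger parallel gripper is mounted at the origin on a cart in front of the work surface, level with it; the furniture and walls round the work are solid. World frame = base frame: x ahead of the robot, y to its left, z up, the work surface at z = 0. Lengths are in mm, angles in rad, forces in N, time in s.
With the tool pointing down it reaches from about 375 to 900 mm from the base axis. Payload 3.1 kg.
Tool frame: the origin (TCP) lies midway between the tips of the shut fingers; the grasp point (between the pads) lies behind it (manip.grasp_offset is the z of the grasp point in the tool frame, in mm); z points along the fingers, y is the direction in which the jaws open and shut (so a half turn about z gives the same grasp; the last joint's range is limited). The gripper opens to 87 mm and grips with 3 to 60 N. Pads are 19 mm wide; open, the fingers measure 117 mm over their backs; the gripper's body (75 mm by 190 mm) begins 51 mm behind the grasp point.
Start: joints at [-1.373, 0.527, 1.433, -0, 1.181, -0.178], TCP at [229.988, -581.122, 222.548] pointing down, gripper open.
Joint ranges: [-3.08, 3.08], [-0.75, 2.2], [0.22, 2.44], [-1.43, 4.57], [0, 2.65], [-2.85, 2.85]. Speed limits (rad/s): [2.79, 2.79, 3.14, 3.14, 3.14, 3.14].

## Interface

Orientations are given as a unit quaternion [x, y, z, w].
In Python, from cell import readout, eyes, job, manip gives the robot as it stands.
- The arm moves only by the tool servo_tool, never from a script. Its argument "increments" is a list of rows, each an object with "claw": the closure, from -1 (fully open) to 1 (shut); "offset": the shift along the world's x, y, z in mm, a list of three; "twist": the turn about the world's z in degrees. A call has 1 to 10 rows; each row shifts and turns the commanded pose from where the row before left it; what a row does not reach is not made up. A row lasts 1/8 s, in which the tool goes at most 62.5 mm and 10.7 degrees, less where a joint would pass 70% of its speed; a pose out of reach is approached as far as the arm can. A call with a gripper value outside its range is refused whole. The fingers move at their own pace and stop on an object; "force" is the grip in N (left out, the last holds). Time passes only in rows, so rows that do not move let the fingers close. It gives the time, the measured TCP pose, the force and the opening at its end, in the units of the state.
- readout.get_obs(): the state, without advancing time (a new reading comes with each control period).
- eyes.get_image(name): name is "scene" or "top" or "wrist"; returns (picture, depth): 480x640x3 uint8, red, green, blue; 480x640 float32, mm along the optical axis (not along the pixel's ray), 0 where there is no reading.
- eyes.camera_params(name): a dict with "fx", "fy", "cx", "cy" (pixels), "T" (4x4, takes a point from camera to world coordinates); the wrist camera has in their place "mount" (4x4, takes a point from camera to tool coordinates, whose origin is the TCP and whose axes are the flange's). Camera axes: x right, y down, z forward; pixel columns grow to the right and rows downward; lengths in mm; the calibration is good to about 2 mm. A picture is of the moment at which its call begins: read the wrist's pose just before it. camera_params takes no time and is no camera call.
- job.finish_job(): hands the job in, once; it reports no verdict.
Trained networks look in the newest picture that a camera, given by its name, has taken for a name from the list of things; names that differ only in an ending like _2 or _b are one class to them, and where a whole thing is asked for, a point or a joint stands for the part that bears it (a point fixed in the world has none). Each returns a list of dicts, best first, with "conf" (0 to 1); they miss things now and then, are a little off and sometimes report something else, mostly with a low value. They report only what shows in the picture. A call takes as long as a camera call.
- eyes.outline_of(camera, thing): "mask" (480x640 bool, what is visible of it) and "extent" ([left, top, width, height] in pixels, round what is visible of it).
- eyes.spot_point(camera, thing): "xy" ([column, row] in pixels: a listed point, or the origin of a listed thing).
The state is a dict: "t": time; "joint_pos": joint angles; "qvel": joint speeds; "tau": joint torques, N m; "eef_pos": TCP position; "tool_rot": TCP orientation; "wrist_force": force on the tool from outside, world axes, zero at the start; "torque": the same for the moment, N m; "grip_width": finger opening in mm.
Only numpy, scipy, OpenCV 4.12 (cv2) and the standard library are available. Lean on these libraries where they do the work, as an engineer would, in place of code of your own. Each camera call takes 0.05 s, during which the arm holds its last target.

## Task

Two hinge leaves lie on the bench: lay the one whose knuckle is too long for the gap in the jamb block flat in the shallow reject tray and let go of it. Then pick up the other leaf and hold it level in the gap, its knuckle centred between the block's two knuckles and the three bores in line so that the hinge pin would pass straight through, without pressing on the block. Leave everything else where it is, and finish while still holding the leaf there steadily: do not put it down or let go.

Things in the scene. Friction and masses are not known exactly. Their poses are not given: they have to be found in the camera images.
- fit_leaf: aluminium hinge leaf lying flat; origin under the rib's middle, on the underside; z up, x towards the knuckle. Plate x -35 to 24, y +-26, 8 mm thick; on it an upright grip rib, 44 mm long in x, 16 thick in y, z 8 to 44 mm. At its +x end, on a 32 mm wide neck, a steel knuckle tube 32 mm long along y, 26 outside, 14 mm bore, axis at x 44, z 13 mm: SHORTER than the plate is wide. 0.11 to 0.23 kg
- fit_leaf_bore (a point): middle of that leaf's knuckle bore, on its axis (leaf x 44, y 0, z 13 mm); axes as the leaf's
- misfit_leaf: aluminium hinge leaf lying flat; origin under the rib's middle, on the underside; z up, x towards the knuckle. Plate x -35 to 24, y +-26, 8 mm thick; on it an upright grip rib, 44 mm long in x, 16 thick in y, z 8 to 44 mm. At its +x end a steel knuckle tube 52 mm long along y, 26 outside, 14 mm bore, axis at x 44, z 13 mm: AS LONG AS the plate is wide, too long for the gap. 0.11 to 0.23 kg
- misfit_leaf_mid (a point): point on the underside of the misfit leaf, in the middle of its whole 92 mm length (11 mm from its origin towards the knuckle); axes as the leaf's
- jamb: fixed jamb block, aluminium, 50x72 mm, 102 high, on a steel foot 80x96x8 mm. Origin: bottom, under the block's middle. Its -x face looks to the robot (yaw to 0.25) and carries two steel knuckles: 26 outside, 14 mm bore, 16 long, axis along y at x -45, z 90 mm, y 20 to 36 and -36 to -20. A hinge pin 8 mm thick is parked upright in its top (head to z 123 mm, fixed)
- jamb_bore (a point): middle of the 40 mm gap between the jamb's knuckles, on their axis (axes as the jamb's); gap open above, below and in front, block's face 20 mm behind the axis. The short-knuckle leaf is right when its bore point is here, plate level and pointing away from the block, to the jamb's -x
- tray: fixed shallow open grey reject tray, 120x120 mm outside, 18 mm high, 4 mm walls and floor. Origin: centre of its underside
- weight: bystander: bare steel calibration weight with a knob, 25 mm across, 30 mm high. Origin: centre of its underside
- carrier: bystander: machined metal carrier block, 41x64x17 mm. Origin: centre of its underside

How it is judged (in metres and radians):
On the way:
1. the leaf with the long knuckle lies flat in the reject tray, released (x of misfit_leaf_mid in the frame of tray between -0.045 and 0.045 m and y of misfit_leaf_mid in the frame of tray between -0.045 and 0.045 m and z of misfit_leaf_mid in the frame of tray below 0.012 m and angle between misfit_leaf's own z axis and vertical below 0.15 rad and contact force between the fingers and misfit_leaf below 0.1 N and linear speed of misfit_leaf below 0.03 m/s), for 0.2 s.
At the end, for the whole second after the job is handed in: Long-knuckle leaf flat and released in the tray (middle within 45 mm of the tray's in x and y). Other leaf held still (grip over 1 N): bore centre within 4 mm of the jamb's in x, y, z, parallel and level to 0.1 rad, plate away from the block, over 60 mm up, under 3 N on the block (all of step 1 and x of fit_leaf_bore in the frame of jamb_bore between -0.004 and 0.004 m and y of fit_leaf_bore in the frame of jamb_bore between -0.004 and 0.004 m and z of fit_leaf_bore in the frame of jamb_bore between -0.004 and 0.004 m and angle between the y axis of fit_leaf_bore and the y axis of jamb_bore, either way round below 0.1 rad and angle between the z axis of fit_leaf_bore and the z axis of jamb_bore, either way round below 0.1 rad and x of fit_leaf in the frame of jamb_bore below -0.03 m and contact force between the fingers and fit_leaf above 1 N and contact force between fit_leaf and jamb below 3 N and height (world z) of fit_leaf above 0.06 m and linear speed of fit_leaf below 0.02 m/s); the arm keeps its last pose, push and grip.
It fails at once if the weight was moved by more than 20 mm (distance of weight from where it was at the start of the episode above 0.02 m).
It fails at once if the carrier was moved by more than 20 mm (distance of carrier from where it was at the start of the episode above 0.02 m).
It also fails if it takes over 58 s, if anything falls off the work surface, if the arm or the gripper's body presses on something with over 40 N, if the wrist force passes 120 N, or if a joint passes its speed limit or range.

## Working session

There is one attempt and no reset: what is moved stays moved. The work goes in short steps, Python scripts to look and compute and a tool call to move; the robot and the scene stay as the last step left them, time stands still between calls to the robot, and variables do not carry over. Pictures are saved under pics/ and viewed, and the job is handed in when it is done.

Besides the shell and the picture viewer there is one more tool, called as name(argument=value, ...), one argument or row to a line, values as JSON. servo_tool: Moves the arm, as the interface text tells. Its arguments: {"type":"object","properties":{"increments":{"type":"array","items":{"type":"object","properties":{"claw":{"type":"number"},"offset":{"type":"array","items":{"type":"number"}},"twist":{"type":"number"}}}},"force":{"type":"number"}},"required":["increments"]}

```bash
ls; mkdir -p pics
cat > h.py <<'E'
import numpy as np, cv2
from cell import readout, eyes, job, manip
def save(n,im): cv2.imwrite('pics/'+n, cv2.cvtColor(im,cv2.COLOR_RGB2BGR))
E
python3 - <<'E'
from h import *
print(readout.get_obs()); print(manip.grasp_offset)
for n in ['scene','top']:
    im,d=eyes.get_image(n); save(n+'0.png',im); np.save(n+'0.npy',d)
    print(n,eyes.camera_params(n))
    for t in ['fit_leaf','misfit_leaf','jamb','tray','weight','carrier']:
        for r in eyes.outline_of(n,t)[:2]: print(t,round(r['conf'],2),r['extent'],r['mask'].sum())
print(eyes.camera_params('wrist'))
print(readout.get_obs()['t'])
E
```

```text
pics
{'t': 0.0, 'joint_pos': array([-1.37251254e+00,  5.28468096e-01,  1.43388066e+00, -5.57101712e-05,
        1.18135683e+00, -1.78502666e-01]), 'qvel': array([ 0.0018626 ,  0.00025939,  0.00114529,  0.001064  , -0.00036039,
        0.00031276]), 'tau': array([-4.21185750e-04, -4.40045071e+01, -1.76593477e+01,  6.31854264e-02,
        5.82899828e-02, -1.87062428e-04]), 'eef_pos': array([ 229.827174  , -580.44279971,  221.57730664]), 'tool_rot': array([ 9.82303887e-01,  1.87291103e-01, -3.62057827e-05, -1.05616038e-03]), 'wrist_force': array([-0.7245342 ,  0.18563033, -0.10209847]), 'torque': array([ 0.00485507, -0.07387516,  0.00177259]), 'grip_width': 87.09463733625508}
-18.700000000000003
scene {'fx': 525.7403033617013, 'fy': 525.7403033617013, 'cx': 317.11109468980806, 'cy': 238.4386666551005, 'T': array([[-7.80719833e-01, -3.46683082e-01,  5.19891704e-01,
         8.90889196e+01],
       [-6.24716389e-01,  4.52136297e-01, -6.36633491e-01,
         4.85181142e+02],
       [-1.43518496e-02, -8.21817260e-01, -5.69570378e-01,
         5.47675212e+02],
       [ 0.00000000e+00,  0.00
[... 854 characters left out ...]
.3, 51.4] 1199
fit_leaf 0.68 [205.0, 291.1, 67.1, 68.8] 4163
misfit_leaf 0.6 [300.8, 263.9, 43.5, 59.2] 1360
misfit_leaf 0.26 [310.3, 168.2, 52.2, 49.7] 2179
jamb 0.93 [315.5, 165.4, 49.7, 47.4] 2190
carrier 0.7 [390.0, 224.6, 36.0, 21.5] 743
{'fx': 402.8006985003397, 'fy': 402.8006985003397, 'cx': 314.27822796009167, 'cy': 236.53091709693848, 'mount': array([[ 7.75408045e-05, -9.54377905e-01, -2.98601420e-01,
         8.28393264e+01],
       [ 9.99999834e-01, -9.65185416e-05,  5.68168614e-04,
        -1.63861371e-01],
       [-5.71068146e-04, -2.98601415e-01,  9.54377739e-01,
        -1.60491765e+02],
       [ 0.00000000e+00,  0.00000000e+00,  0.00000000e+00,
         1.00000000e+00]])}
0.7
```

View pics/scene0.png

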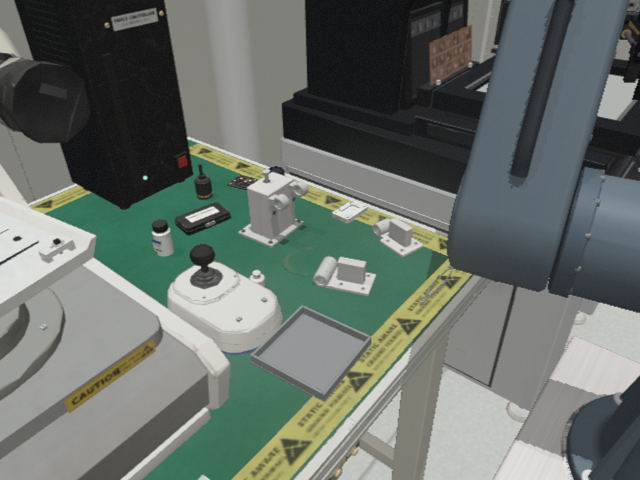

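View pics/top0.png

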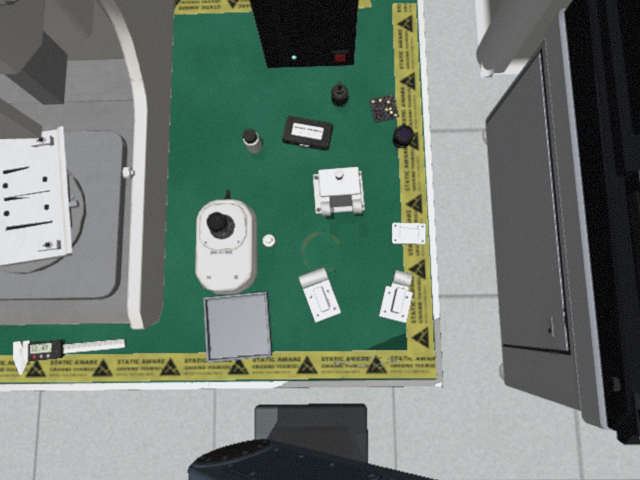

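```bash
cat >> h.py <<'E'
def rays(n,uv,z,P=None,T=None):
    P=P or eyes.camera_params(n); T=P['T'] if T is None else T
    uv=np.atleast_2d(np.array(uv,float))
    d=np.c_[(uv[:,0]-P['cx'])/P['fx'],(uv[:,1]-P['cy'])/P['fy'],np.ones(len(uv))]@T[:3,:3].T
    s=(z-T[2,3])/d[:,2]; return T[:3,3]+d*s[:,None]
def cloud(n,d,T=None):
    P=eyes.camera_params(n); T=P['T'] if T is None else T
    v,u=np.mgrid[:480,:640]; 
    c=np.stack([(u-P['cx'])/P['fx']*d,(v-P['cy'])/P['fy']*d,d],-1)
    return c@T[:3,:3].T+T[:3,3]
E
python3 - <<'E'
from h import *
im=cv2.imread('pics/top0.png'); 
cv2.imwrite('pics/top0z.png',cv2.resize(im[150:370,190:440],None,fx=3,fy=2.7,interpolation=cv2.INTER_CUBIC)) 
for k,uv,z in [('misfit rib',(320,300),44),('misfit kn',(314,277),26),('fit rib',(397,302),44),('fit kn',(402,280),26),('weight',(268,240),30),('carrier',(408,234),17),('tray',(238,325),4),('jamb',(340,180),102)]:
    print(k,rays('top',uv,z).round())
d=np.load('top0.npy'); c=cloud('top',d)
for u,v in [(320,300),(314,277),(397,302),(402,280),(268,240),(408,234),(238,325),(340,190),(350,240)]: print(u,v,c[v,u].round())
E
```

```text
misfit rib [[465. -57.  44.]]
misfit kn [[509. -46.  26.]]
fit rib [[ 459. -196.   44.]]
fit kn [[ 500. -209.   26.]]
weight [[580.  40.  30.]]
carrier [[ 588. -226.   17.]]
tray [[422.  99.   4.]]
jamb [[673. -97. 102.]]
320 300 [465. -57.  45.]
314 277 [509. -46.  26.]
397 302 [ 459. -196.   43.]
402 280 [ 500. -209.   27.]
268 240 [579.  40.  32.]
408 234 [ 590. -227.    9.]
238 325 [422. 100.   3.]
340 190 [653. -97. 105.]
350 240 [ 581. -116.    3.]
```

View pics/top0z.png

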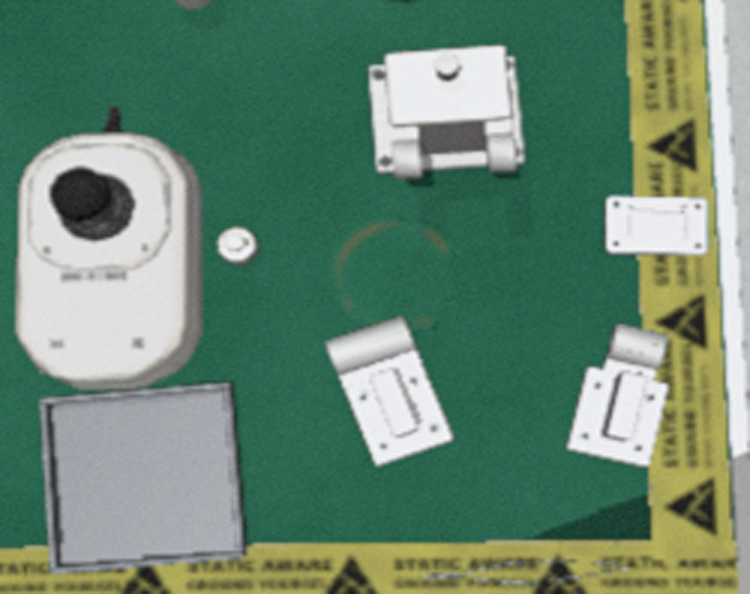

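Run:
```python
from h import *
d=np.load('top0.npy'); c=cloud('top',d).reshape(-1,3); c=c[d.reshape(-1)>0]
# max-height grid
print('max z by x(rows) y(cols, -700..200 step 60)')
for x in range(150,900,60):
    r=[]
    for y in range(-700,240,60):
        m=(abs(c[:,0]-x)<30)&(abs(c[:,1]-y)<30); r.append(int(np.percentile(c[m,2],99)) if m.sum()>5 else -999)
    print(x,r)
def pca(m,name):
    p=c[m]; q=p[:,:2]-p[:,:2].mean(0); w,v=np.linalg.eigh(q.T@q/len(q)); print(name,len(p),p.mean(0).round(1),'minor',np.sqrt(w*12).round(1),'major ang',np.degrees(np.arctan2(*v[::-1,1])).round(1))
z=c[:,2]
def near(x,y,r): return np.hypot(c[:,0]-x,c[:,1]-y)<r
pca(near(465,-57,35)&(z>36)&(z<52),'misfit rib')
pca(near(509,-46,32)&(z>18)&(z<34)&True,'misfit kn')
pca(near(459,-196,35)&(z>36)&(z<52),'fit rib')
pca(near(500,-209,25)&(z>18)&(z<34),'fit kn')
pca(near(673,-97,60)&(z>95)&(z<110),'jamb top')
pca(near(422,99,100)&(z>10)&(z<24)&(c[:,0]<485),'tray')
```

```text
max z by x(rows) y(cols, -700..200 step 60)
150 [-787, -787, -787, -786, -789, -787, -787, -789, -788, -690, -691, -689, -690, -689, -688, -695]
210 [-87, -22, -788, -787, -787, -785, -789, -789, -786, -789, -787, -787, -789, 318, -789, -788]
270 [-999, -21, -786, -787, -788, -999, -999, -999, -999, 544, 530, 481, 435, 380, -999, -999]
330 [-999, -30, -788, -787, -787, -999, -999, 8, 6, 9, 10, 6, 6, 6, 18, 6]
390 [-999, -28, -787, -788, -785, -999, -999, 6, 7, 7, 6, 6, 19, 19, 19, 6]
450 [-999, -9, -787, -788, -787, -999, -999, 7, 46, 41, 11, 46, 19, 18, 19, 5]
510 [-999, 6, -786, -788, -787, -999, -999, 6, 44, 8, 9, 44, 6, 50, 51, 42]
570 [-999, 18, -788, -787, -787, -999, -999, 14, 15, 6, 6, 6, 30, 107, 117, 45]
630 [-999, 30, -785, -787, -787, -999, -999, 13, 15, 101, 105, 103, 6, 110, 119, 44]
690 [-999, 35, -787, -787, -786, -999, -999, 6, 7, 11, 124, 104, 6, 6, 622, 6]
750 [27, 24, -786, -787, -788, -999, -999, 6, 42, 6, 17, 19, 10, 63, 6, 6]
810 [-999, 47, -785, -786, -786, -999, -999, 6, 42, 7, 19, 20, 20, 63, 6, 6]
870 [-999, 60, -786, -786, -786, -999, -999, 6, 7, 7, 74, 6, 6, 6, 6, 6]
misfit rib 215 [467.7 -58.2  43.8] minor [16.  43.9] major ang -160.1
misfit kn 337 [508.9 -43.6  23.9] minor [23.2 51.7] major ang 109.5
fit rib 221 [ 463.2 -198.5   43.7] minor [16.3 43.9] major ang 165.6
fit kn 217 [ 505.2 -209.8   24. ] minor [25.4 31.9] major ang 76.2
jamb top 1311 [662.5 -95.  101.6] minor [68.6 78.1] major ang 85.4
tray 684 [422.5 102.4  17.1] minor [161.9 164.6] major ang -144.6
```

servo_tool(
  increments=[
    {"claw": -1, "offset": [27, 47, 0], "twist": 0},
    {"claw": -1, "offset": [27, 47, 0], "twist": 0},
    {"claw": -1, "offset": [27, 47, 0], "twist": 0},
    {"claw": -1, "offset": [27, 47, 0], "twist": 0},
    {"claw": -1, "offset": [27, 47, 0], "twist": 0},
    {"claw": -1, "offset": [27, 47, 0], "twist": 0},
    {"claw": -1, "offset": [27, 47, 0], "twist": 0},
    {"claw": -1, "offset": [27, 47, 0], "twist": 0},
    {"claw": -1, "offset": [27, 47, 0], "twist": 0},
    {"claw": -1, "offset": [27, 47, 0], "twist": 0},
  ],
)

```text
t: 1.95
eef_pos: [500.9, -109.6, 222.9]
tool_rot: [0.982, 0.187, 0.0, 0.0]
wrist_force: [0.8, -0.7, -0.1]
grip_width: 87.3
```

servo_tool(
  increments=[
    {"claw": -1, "offset": [0, 0, 0], "twist": -1.7},
    {"claw": -1, "offset": [0, 0, 0], "twist": 0},
    {"claw": -1, "offset": [0, 0, 0], "twist": 0},
  ],
)

```text
t: 2.33
eef_pos: [499.5, -112.4, 222.6]
tool_rot: [0.985, 0.172, -0.0, 0.0]
wrist_force: [0.1, -1.0, -0.2]
grip_width: 86.8
```

```bash
cat >> h.py <<'E'
from scipy.spatial.transform import Rotation as R
def wristT():
    o=readout.get_obs(); T=np.eye(4); T[:3,:3]=R.from_quat(o['tool_rot']).as_matrix(); T[:3,3]=o['eef_pos']
    return T@eyes.camera_params('wrist')['mount'],o
def pca(c,m,name):
    p=c[m]; q=p[:,:2]-p[:,:2].mean(0); w,v=np.linalg.eigh(q.T@q/len(q)); print(name,len(p),p.mean(0).round(1),'minor',np.sqrt(w*12).round(1),'major ang',np.degrees(np.arctan2(*v[::-1,1])).round(1))
def near(c,x,y,r): return np.hypot(c[:,0]-x,c[:,1]-y)<r
E
python3 - <<'E'
from h import *
T,o=wristT(); im,d=eyes.get_image('wrist'); save('w1.png',im); np.savez('w1.npz',d=d,T=T)
c=cloud('wrist',d,T).reshape(-1,3); c=c[d.reshape(-1)>0]; z=c[:,2]
print(c.min(0),c.max(0))
print('table z',np.median(z[near(c,520,-130,30)]))
for n,x,y in [('misfit',468,-58),('fit',463,-198)]:
    pca(c,near(c,x,y,32)&(z>38)&(z<50),n+' rib')
pca(c,near(c,509,-44,32)&(z>20)&(z<30),'mis kn')
pca(c,near(c,505,-210,25)&(z>20)&(z<30),'fit kn')
pca(c,near(c,663,-95,60)&(z>98)&(z<107),'jamb top')
print(o['t'])
E
```

```text
[-591.40519409 -938.09589083 -808.4463136 ] [1025.60460861  683.32712259  333.79681364]
table z 317.38152290276594
misfit rib 899 [469.  -58.6  42. ] minor [16.1 44. ] major ang -160.2
fit rib 804 [ 464.7 -198.5   42. ] minor [16.1 43.9] major ang 165.1
mis kn 1245 [509.  -44.3  22.9] minor [24.5 50.2] major ang 109.1
fit kn 699 [ 505.5 -209.5   22.9] minor [25.  31.8] major ang 79.5
jamb top 2521 [ 638.4 -104.5  100.1] minor [41.4 86.2] major ang 108.8
2.325
```

View pics/w1.png

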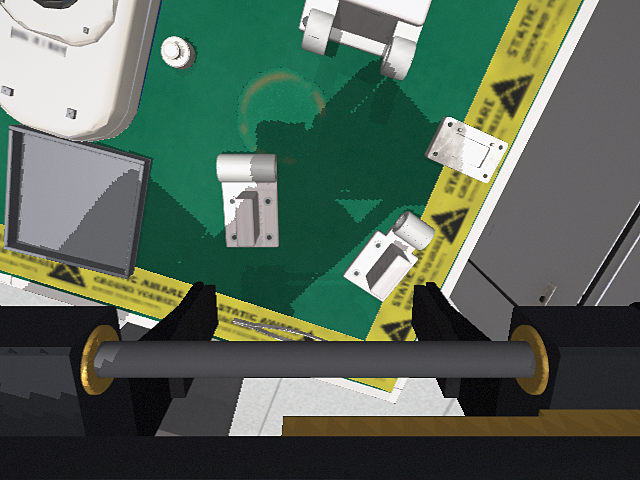

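servo_tool(
  increments=[
    {"claw": -1, "offset": [-15.5, 26.5, 0], "twist": 0},
    {"claw": -1, "offset": [-16, 26, -30], "twist": 0},
    {"claw": -1, "offset": [0, 0, -50], "twist": 0},
    {"claw": -1, "offset": [0, 0, -50], "twist": 0},
    {"claw": -1, "offset": [0, 0, -35], "twist": 0},
    {"claw": -1, "offset": [0, 0, -25], "twist": 0},
    {"claw": -1, "offset": [0, 0, -18], "twist": 0},
    {"claw": -1, "offset": [0, 0, 0], "twist": 0},
  ],
)

```text
t: 3.38
eef_pos: [467.7, -59.5, 13.5]
tool_rot: [0.985, 0.172, -0.001, -0.001]
wrist_force: [-0.4, 0.5, 0.6]
grip_width: 87.1
```

servo_tool(
  increments=[
    {"claw": 0.7, "offset": [0, 0, 0], "twist": 0},
    {"claw": 1, "offset": [0, 0, 0], "twist": 0},
    {"claw": 1, "offset": [0, 0, 0], "twist": 0},
    {"claw": 1, "offset": [0, 0, 0], "twist": 0},
    {"claw": 1, "offset": [0, 0, 0], "twist": 0},
    {"claw": 1, "offset": [0, 0, 0], "twist": 0},
  ],
  force=25,
)

```text
t: 4.12
eef_pos: [468.5, -58.6, 14.6]
tool_rot: [0.985, 0.173, 0.0, 0.0]
wrist_force: [0.1, 0.5, 0.3]
grip_width: 35.3
```

servo_tool(
  increments=[
    {"claw": 1},
    {"claw": 1},
    {"claw": 1},
    {"claw": 1},
    {"claw": 1},
  ],
)

```text
validation failed for argument at $.in...
```

Run:
```python
from h import *
d=np.load('top0.npy'); c=cloud('top',d); 
m=((c[...,2]>12)&(c[...,2]<24)&(d>0)).astype(np.uint8); 
n,l,s,_=cv2.connectedComponentsWithStats(m)
w=np.load('w1.npz'); cw=cloud('wrist',w['d'],w['T'])
for C,nm in [(c,'top'),(cw,'wrist')]:
    m=(C[...,2]>11)&(C[...,2]<22)&(abs(C[...,0]-422)<75)&(abs(C[...,1]-102)<75)
    p=C[m][:,:2].astype(np.float32); b=cv2.minAreaRect(p); print(nm,len(p),b)
# jamb
for C,nm,lo,hi in [(c,'top',98,106),(cw,'wrist',97,104)]:
    m=(C[...,2]>lo)&(C[...,2]<hi)&(abs(C[...,0]-660)<70)&(abs(C[...,1]+95)<60)
    p=C[m][:,:2].astype(np.float32); b=cv2.minAreaRect(p); print(nm,len(p),b)
```

```text
top 683 ((427.4243469238281, 100.80570220947266), (134.06265258789062, 120.68548583984375), 4.487670421600342)
wrist 3025 ((427.1480712890625, 100.52520751953125), (133.8734588623047, 121.66443634033203), 4.334449768066406)
top 1242 ((656.032470703125, -95.30546569824219), (80.30286407470703, 71.8761215209961), 3.5138466358184814)
wrist 2787 ((638.9405517578125, -96.60235595703125), (46.28208923339844, 72.08219909667969), 3.983294725418091)
```

servo_tool(
  increments=[
    {"claw": 1, "offset": [0, 0, 0], "twist": 0},
    {"claw": 1, "offset": [0, 0, 0], "twist": 0},
    {"claw": 1, "offset": [0, 0, 0], "twist": 0},
    {"claw": 1, "offset": [0, 0, 0], "twist": 0},
  ],
)

```text
t: 4.62
eef_pos: [468.4, -58.6, 14.5]
tool_rot: [0.985, 0.173, -0.0, -0.0]
wrist_force: [-0.5, -0.4, -0.0]
grip_width: 15.8
```

servo_tool(
  increments=[
    {"claw": 1, "offset": [0, 0, 20], "twist": 0},
    {"claw": 1, "offset": [0, 0, 40], "twist": 0},
    {"claw": 1, "offset": [-14, 37.5, 0], "twist": -4},
    {"claw": 1, "offset": [-15, 40, 0], "twist": -4},
    {"claw": 1, "offset": [-15, 40, 0], "twist": -4},
    {"claw": 1, "offset": [-15, 40, 0], "twist": -3.3},
    {"claw": 1, "offset": [0, 0, -20], "twist": 0},
    {"claw": 1, "offset": [0, 0, -20], "twist": 0},
    {"claw": 1, "offset": [0, 0, -10], "twist": 0},
    {"claw": 1, "offset": [0, 0, 0], "twist": 0},
  ],
)

```text
t: 5.88
eef_pos: [409.1, 98.8, 24.0]
tool_rot: [0.999, 0.04, -0.001, -0.0]
wrist_force: [0.1, 0.4, -0.7]
grip_width: 15.8
```

Run:
```python
from h import *
T,o=wristT(); im,d=eyes.get_image('wrist'); save('w2.png',im); im,d=eyes.get_image('top'); save('t2.png',cv2.resize(im[250:380,180:400],None,fx=3,fy=3)); print(o['eef_pos'],o['wrist_force'],o['grip_width'])
```

```text
[409.06176713  98.77682406  24.01978722] [ 0.08282755  0.43742211 -0.68360608] 15.827334738610956
```

View pics/w2.png

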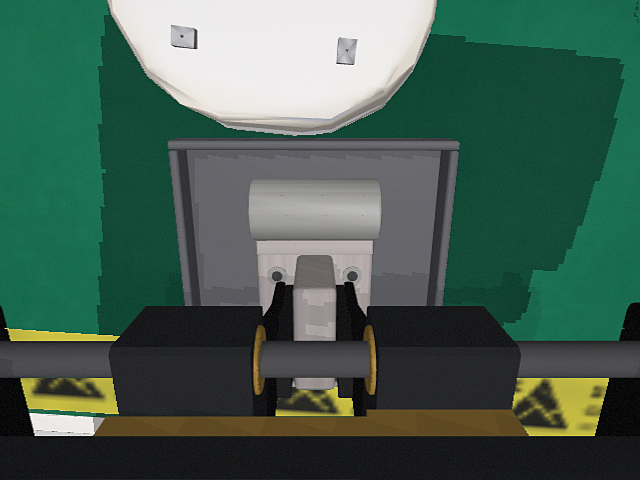

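View pics/t2.png

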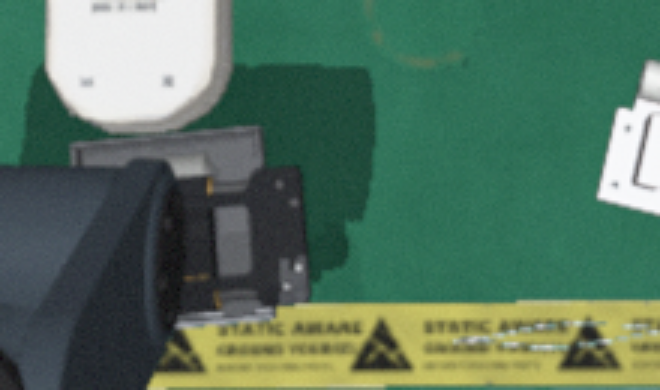

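servo_tool(
  increments=[
    {"claw": 1, "offset": [0, 0, -3], "twist": 0},
    {"claw": 1, "offset": [0, 0, -2.5], "twist": 0},
    {"claw": 1, "offset": [0, 0, 0], "twist": 0},
    {"claw": 0.2, "offset": [0, 0, 0], "twist": 0},
    {"claw": 0.2, "offset": [0, 0, 0], "twist": 0},
    {"claw": 0.2, "offset": [0, 0, 0], "twist": 0},
    {"claw": 0.2, "offset": [0, 0, 0], "twist": 0},
  ],
)

```text
t: 6.85
eef_pos: [409.5, 98.9, 19.1]
tool_rot: [0.999, 0.04, 0.0, 0.0]
wrist_force: [0.5, 0.3, -0.3]
grip_width: 34.1
```

servo_tool(
  increments=[
    {"claw": 0.2, "offset": [0, 0, 30], "twist": 0},
    {"claw": 0, "offset": [0, 0, 50], "twist": 0},
    {"claw": -1, "offset": [0, 0, 50], "twist": 0},
    {"claw": -1, "offset": [9, -49.5, 0], "twist": -3.2},
    {"claw": -1, "offset": [9, -49.5, 0], "twist": -3.2},
    {"claw": -1, "offset": [9, -49.5, 0], "twist": -3.2},
    {"claw": -1, "offset": [9, -49.5, 0], "twist": -3.2},
    {"claw": -1, "offset": [9, -49.5, 0], "twist": -3.2},
    {"claw": -1, "offset": [9.5, -50, 0], "twist": -3.2},
    {"claw": -1, "offset": [0, 0, 0], "twist": 0},
  ],
)

```text
t: 8.1
eef_pos: [465.4, -202.8, 149.2]
tool_rot: [0.992, -0.129, 0.002, 0.001]
wrist_force: [0.2, 1.2, -0.5]
grip_width: 87.2
```

Run:
```python
from h import *
T,o=wristT(); im,d=eyes.get_image('wrist'); save('w3.png',im); print(o['eef_pos'],o['tool_rot'])
c=cloud('wrist',d,T).reshape(-1,3); c=c[d.reshape(-1)>0]; z=c[:,2]
pca(c,near(c,463,-198,32)&(z>38)&(z<50),'fit rib'); pca(c,near(c,505,-210,25)&(z>20)&(z<30),'fit kn')
im,d=eyes.get_image('top'); save('t3.png',im)
C=cloud('top',d); m=(C[...,2]>44)&(C[...,2]<54)&(abs(C[...,0]-409)<40)&(abs(C[...,1]-99)<40); print(m.sum(),C[m].mean(0),cv2.minAreaRect(C[m][:,:2].astype(np.float32)))
```

```text
[ 465.43626645 -202.76457982  149.20819613] [ 0.99159149 -0.12939305  0.00160469  0.00109045]
fit rib 1343 [ 465.  -199.6   42.1] minor [15.6 43.4] major ang 165.7
fit kn 1196 [ 505.2 -210.4   23. ] minor [25.2 30.9] major ang 73.2
220 [409.20224981  98.76882379  47.72753978] ((409.1099853515625, 99.00313568115234), (43.841033935546875, 16.33161735534668), 5.154072284698486)
```

View pics/t3.png

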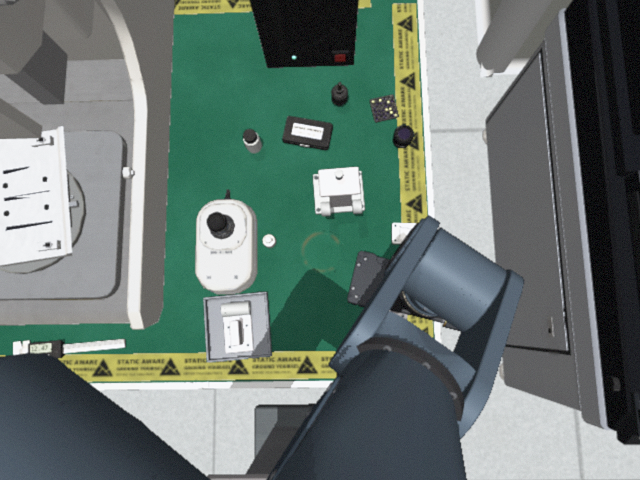

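View pics/w3.png

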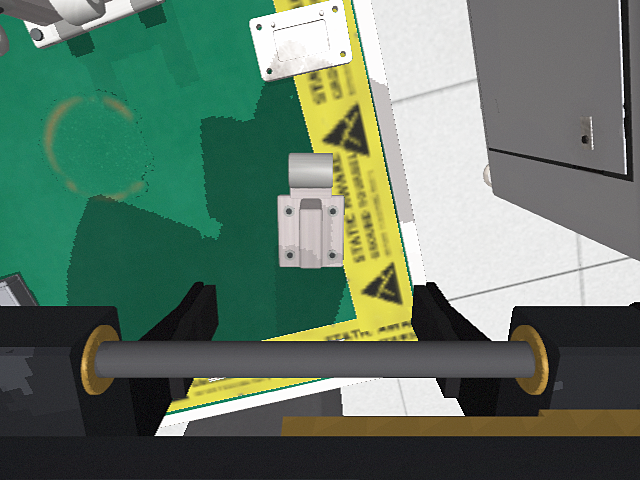

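servo_tool(
  increments=[
    {"claw": -1, "offset": [0, 0, -50], "twist": 0},
    {"claw": -1, "offset": [0, 0, -40], "twist": 0},
    {"claw": -1, "offset": [0, 0, -25], "twist": 0},
    {"claw": -1, "offset": [0, 0, -20], "twist": 0},
    {"claw": 0.5, "offset": [0, 0, 0], "twist": 0},
    {"claw": 1, "offset": [0, 0, 0], "twist": 0},
    {"claw": 1, "offset": [0, 0, 0], "twist": 0},
    {"claw": 1, "offset": [0, 0, 0], "twist": 0},
    {"claw": 1, "offset": [0, 0, 0], "twist": 0},
    {"claw": 1, "offset": [0, 0, 0], "twist": 0},
  ],
  force=30,
)

```text
t: 9.45
eef_pos: [464.0, -198.7, 14.2]
tool_rot: [0.992, -0.127, 0.0, 0.0]
wrist_force: [0.4, 0.6, -0.9]
grip_width: 35.3
```

servo_tool(
  increments=[
    {"claw": 1, "offset": [0, 0, 0], "twist": 0},
    {"claw": 1, "offset": [0, 0, 0], "twist": 0},
    {"claw": 1, "offset": [0, 0, 0], "twist": 0},
    {"claw": 1, "offset": [0, 0, 0], "twist": 0},
    {"claw": 1, "offset": [0, 0, 0], "twist": 0},
  ],
)

```text
t: 10.07
eef_pos: [464.0, -198.7, 14.0]
tool_rot: [0.992, -0.127, -0.0, 0.0]
wrist_force: [-0.3, -0.6, 0.1]
grip_width: 16.0
```

servo_tool(
  increments=[
    {"claw": 1, "offset": [0, 0, 15], "twist": 0},
    {"claw": 1, "offset": [0, 0, 31], "twist": 0},
    {"claw": 1, "offset": [0, 0, 31], "twist": 0},
    {"claw": 1, "offset": [15, 23.8, 0], "twist": 4.6},
    {"claw": 1, "offset": [15, 23.8, 0], "twist": 4.6},
    {"claw": 1, "offset": [15, 23.7, 0], "twist": 4.6},
    {"claw": 1, "offset": [15, 23.7, 0], "twist": 4.6},
    {"claw": 1, "offset": [0, 0, 0], "twist": 0},
    {"claw": 1, "offset": [0, 0, 0], "twist": 0},
    {"claw": 1, "offset": [0, 0, 0], "twist": 0},
  ],
)

```text
t: 11.32
eef_pos: [523.4, -104.3, 91.2]
tool_rot: [0.999, 0.032, -0.0, -0.0]
wrist_force: [0.0, -0.0, -1.4]
grip_width: 15.9
```

Run:
```python
from h import *
T,o=wristT(); im,d=eyes.get_image('wrist'); save('w4.png',im); np.savez('w4.npz',d=d,T=T); print(o['eef_pos'],o['tool_rot'],o['wrist_force'],o['grip_width'])
im,d=eyes.get_image('top'); save('t4.png',im); np.save('t4.npy',d)
im,d=eyes.get_image('scene'); save('s4.png',im); np.save('s4.npy',d)
```

```text
[ 523.42769456 -104.31069568   91.21437854] [ 9.99478233e-01  3.22989790e-02 -1.93017642e-04 -5.44406727e-07] [ 0.04910094 -0.00344213 -1.39289552] 15.949913288341708
```

View pics/w4.png

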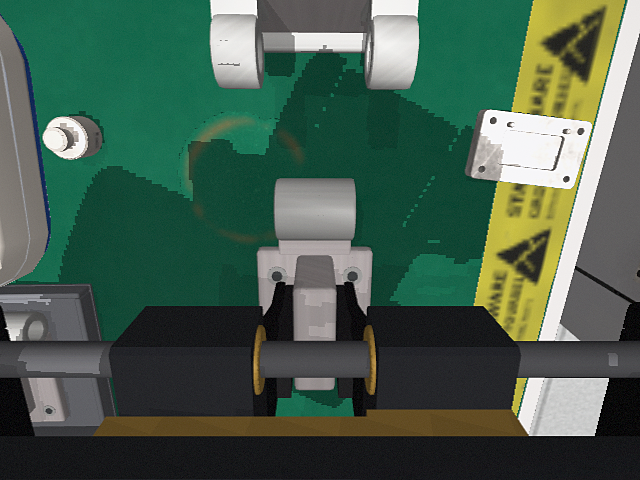

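```bash
cat > fit.py <<'E'
from h import *
from scipy.optimize import least_squares
def cyl(p,ang0):
    # axis: horizontal-ish direction; params cx,cz (at y'=0), yaw, tilt ; frame rotated by ang0 about z
    c0=p.mean(0); Rz=R.from_euler('z',-ang0).as_matrix(); q=(p-c0)@Rz.T
    def f(a):
        n=np.array([-np.sin(a[2]),np.cos(a[2]),np.tan(a[3])]); n/=np.linalg.norm(n)
        w=q-np.array([a[0],0,a[1]]); return np.linalg.norm(w-np.outer(w@n,n),axis=1)-13
    s=least_squares(f,[0,-11,0,0],loss='soft_l1',f_scale=0.5)
    a=s.x; n=np.array([-np.sin(a[2]),np.cos(a[2]),np.tan(a[3])]); n/=np.linalg.norm(n)
    t=(q-np.array([a[0],0,a[1]]))@n
    P=lambda t0: Rz.T@(np.array([a[0],0,a[1]])+n*t0)+c0
    return P,np.percentile(t,[0.5,99.5]),Rz.T@n,np.sqrt(np.mean(f(a)**2)),a
def run(d,T,cam,leafk,jb,phi,zlo=88,zhi=108):
    c=cloud(cam,d,T); ok=d>0
    fr=np.array([[np.cos(phi),np.sin(phi)],[-np.sin(phi),np.cos(phi)]])
    def sel(ctr,hx,ylo,yhi):
        l=(c[...,:2]-np.array(ctr))@fr.T
        m=ok&(abs(l[...,0])<hx)&(l[...,1]>ylo)&(l[...,1]<yhi)&(c[...,2]>zlo)&(c[...,2]<zhi)
        return c[m]
    out={}
    for n,a in [('leaf',(leafk,15,-25,25)),('jL',(jb,14,12,44)),('jR',(jb,14,-44,-12)),]:
        p=sel(*a)
        if len(p)<30: print(n,'few',len(p)); continue
        P,t,ax,rms,_=cyl(p,phi); mid=P(t.mean()); out[n]=(mid,ax)
        print(n,len(p),'mid',mid.round(1),'len',(t[1]-t[0]).round(1),'yaw',np.degrees(np.arctan2(-ax[0],ax[1])).round(2),'tilt',np.degrees(np.arcsin(ax[2])).round(2),'rms',rms.round(2))
    j=(out['jL'][0]+out['jR'][0])/2; dd=out['jL'][0]-out['jR'][0]
    print('jamb bore',j.round(1),'yaw',np.degrees(np.arctan2(-dd[0],dd[1])).round(2),'sep',np.linalg.norm(dd).round(1))
    if 'leaf' in out:
        e=j-out['leaf'][0]; print('delta world',e.round(1),'in jamb frame',(fr@e[:2]).round(1))
E
python3 - <<'E'
from fit import *
w=np.load('w4.npz'); run(w['d'],w['T'],'wrist',(567.5,-101.3),(627.6,-97),np.radians(3.7))
print('top'); run(np.load('t4.npy'),None,'top',(567.5,-101.3),(627.6,-97),np.radians(3.7))
print('top0'); run(np.load('top0.npy'),None,'top',(567.5,-101.3),(627.6,-97),np.radians(3.7))
E
```

```text
leaf 5042 mid [ 567.  -101.4   88.2] len 31.3 yaw 3.75 tilt -0.16 rms 0.54
jL 4002 mid [625.3 -69.5  88. ] len 15.9 yaw 3.15 tilt 0.3 rms 1.02
jR 4023 mid [ 628.7 -125.3   88.1] len 15.9 yaw 3.5 tilt -1.38 rms 0.99
jamb bore [627.  -97.4  88. ] yaw 3.45 sep 55.9
delta world [60.   4.  -0.1] in jamb frame [60.1  0.1]
top
leaf few 0
jL few 0
jR few 16Traceback (most recent call last):
  File "<stdin>", line 3, in <module>
  File "fit.py", line 27, in run
    j=(out['jL'][0]+out['jR'][0])/2; dd=out['jL'][0]-out['jR'][0]
       ~~~^^^^^^
KeyError: 'jL'
```

servo_tool(
  increments=[
    {"claw": 1, "offset": [15, 1, 0], "twist": -0.1},
    {"claw": 1, "offset": [15, 1, 0], "twist": -0.1},
    {"claw": 1, "offset": [10, 0.7, 0], "twist": 0},
    {"claw": 1, "offset": [10, 0.7, 0], "twist": 0},
    {"claw": 1, "offset": [5, 0.3, 0], "twist": 0},
    {"claw": 1, "offset": [5, 0.3, 0], "twist": 0},
    {"claw": 1, "offset": [0, 0, 0], "twist": 0},
    {"claw": 1, "offset": [0, 0, 0], "twist": 0},
    {"claw": 1, "offset": [0, 0, 0], "twist": 0},
    {"claw": 1, "offset": [0, 0, 0], "twist": 0},
  ],
)

```text
t: 12.72
eef_pos: [583.8, -99.6, 91.1]
tool_rot: [1.0, 0.031, -0.0, -0.0]
wrist_force: [-0.4, 0.8, -2.2]
grip_width: 16.1
```

```bash
cat > look.py <<'E'
import sys
from fit import *
k=sys.argv[1]
T,o=wristT(); im,d=eyes.get_image('wrist'); save('w%s.png'%k,im); np.savez('w%s.npz'%k,d=d,T=T); print(o['t'],o['eef_pos'],o['tool_rot'],o['wrist_force'],o['torque'],o['grip_width'])
im2,d2=eyes.get_image('scene'); save('s%s.png'%k,im2); save('s%sz.png'%k,cv2.resize(im2[130:300,200:440],None,fx=3.3,fy=3.3,interpolation=cv2.INTER_CUBIC)); np.save('s%s.npy'%k,d2)
phi=np.radians(3.5); tx=o['eef_pos'][:2]+44*np.array([np.cos(phi),np.sin(phi)])
run(d,T,'wrist',tx,(627.2,-97.2),phi)
E
python3 look.py 5
```

```text
12.725 [583.78990049 -99.63252096  91.09387931] [ 9.99511429e-01  3.12553274e-02 -8.39397511e-05 -3.94402691e-05] [-0.38709467  0.76112783 -2.20875097] [ 0.06045755  0.04866325 -0.00819939] 16.0554471733565
leaf 7012 mid [627.4 -97.   88. ] len 49.5 yaw 3.45 tilt -0.03 rms 0.86
jL 3280 mid [625.6 -73.5  88. ] len 23.5 yaw 4.69 tilt 0.29 rms 0.89
jR 3225 mid [ 628.5 -121.1   88. ] len 23.8 yaw 1.92 tilt -0.3 rms 0.87
jamb bore [627.1 -97.3  88. ] yaw 3.4 sep 47.7
delta world [-0.3 -0.3 -0. ] in jamb frame [-0.3 -0.3]
```

View pics/w5.png

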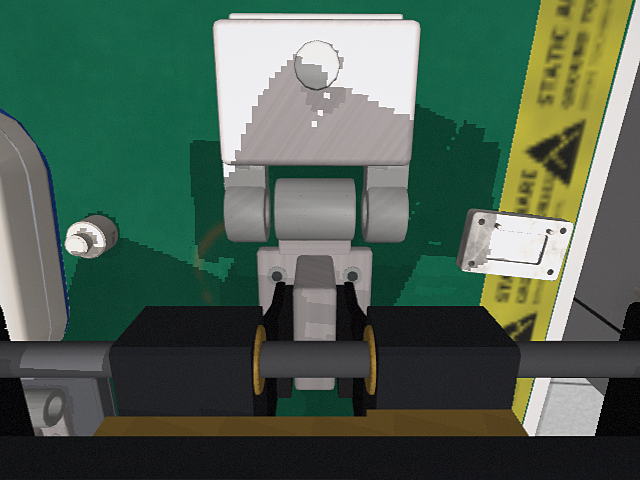

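View pics/s5z.png

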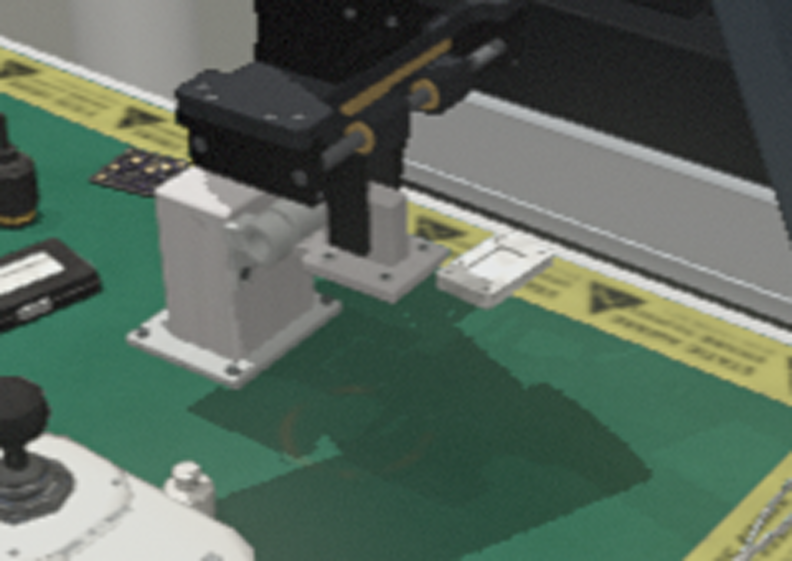

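Run:
```python
from fit import *
for k in ['4','5']:
    w=np.load(f'w{k}.npz'); d=w['d'];T=w['T']; c=cloud('wrist',d,T)
    phi=np.radians(3.5); fr=np.array([[np.cos(phi),np.sin(phi)],[-np.sin(phi),np.cos(phi)]])
    def fitc(ctr,ylo,yhi):
        l=(c[...,:2]-np.array(ctr))@fr.T
        m=(d>0)&(abs(l[...,0])<12)&(l[...,1]>ylo)&(l[...,1]<yhi)&(c[...,2]>91)&(c[...,2]<106)
        P,t,ax,rms,_=cyl(c[m],phi); 
        n=fr@P(0)[:2]; return np.r_[n,P(0)[2]],ax,rms
    lk=(567,-101.3) if k=='4' else (627.3,-97.1)
    J=[fitc((627.1,-97.3),*y) for y in [(23,34),(-34,-23)]]; L=fitc(lk,-13,13)
    print(k,[x[0].round(2) for x in J],L[0].round(2),'rms',J[0][2].round(2),L[2].round(2),'dx,dz',((J[0][0]+J[1][0])/2-L[0])[[0,2]].round(2),'leaf tilt',np.degrees(np.arcsin(L[1][2])).round(2))
    # plate
    o=np.array(lk); l=(c[...,:2]-o)@fr.T
    m=(d>0)&(l[...,0]<-22)&(l[...,0]>-50)&(abs(l[...,1])<25)&(abs(l[...,1])>17)&(abs(c[...,2]-84)<6); p=c[m]; q=l[m]
    A=np.c_[q,np.ones(len(q))]; s=np.linalg.lstsq(A,p[:,2],rcond=None)[0]; print('plate',len(p),'slopes x,y',s[:2].round(3),'z',p[:,2].mean().round(1),'x rng',q[:,0].min().round(),q[:,0].max().round())
fs=[readout.get_obs()['wrist_force'] for _ in range(5)]; print(np.round(fs,2))
```

```text
4 [array([ 619.62, -106.91,   88.07]), array([ 619.56, -163.9 ,   88.07])] [ 559.79 -135.71   88.2 ] rms 0.59 0.53 dx,dz [59.8  -0.13] leaf tilt -0.1
plate 1649 slopes x,y [ 0.004 -0.001] z 83.6 x rng -50.0 -22.0
5 [array([ 619.61, -106.93,   88.04]), array([ 619.55, -163.9 ,   88.09])] [ 620.36 -135.22   88.08] rms 0.55 0.55 dx,dz [-0.78 -0.02] leaf tilt 0.03
plate 1631 slopes x,y [0.007 0.001] z 83.4 x rng -50.0 -22.0
[[ 0.25  0.11 -2.49]
 [ 0.25  0.11 -2.49]
 [ 0.25  0.11 -2.49]
 [ 0.25  0.11 -2.49]
 [ 0.25  0.11 -2.49]]
```

servo_tool(
  increments=[
    {"claw": 1, "offset": [0, 0, 0], "twist": 0},
    {"claw": 1, "offset": [0, 0, 0], "twist": 0},
  ],
)

```text
t: 13.08
eef_pos: [584.0, -99.6, 91.1]
tool_rot: [1.0, 0.031, -0.0, 0.0]
wrist_force: [0.4, 0.4, -1.6]
grip_width: 16.0
```

servo_tool(
  increments=[
    {"claw": 1, "offset": [0, 0, 0], "twist": 0},
    {"claw": 1, "offset": [0, 0, 0], "twist": 0},
  ],
)

```text
t: 13.32
eef_pos: [584.0, -99.6, 91.0]
tool_rot: [1.0, 0.031, -0.0, -0.0]
wrist_force: [0.0, 0.2, -0.9]
grip_width: 15.9
```

servo_tool(
  increments=[
    {"claw": 1, "offset": [-0.8, 0, 0], "twist": 0},
    {"claw": 1, "offset": [0, 0, 0], "twist": 0},
    {"claw": 1, "offset": [0, 0, 0], "twist": 0},
    {"claw": 1, "offset": [0, 0, 0], "twist": 0},
    {"claw": 1, "offset": [0, 0, 0], "twist": 0},
    {"claw": 1, "offset": [0, 0, 0], "twist": 0},
  ],
)

```text
t: 14.08
eef_pos: [583.2, -99.6, 91.1]
tool_rot: [1.0, 0.031, 0.0, -0.0]
wrist_force: [0.1, -0.1, -2.1]
grip_width: 15.6
```

Run:
```python
from fit import *
T,o=wristT(); im,d=eyes.get_image('wrist'); save('w6.png',im); print(o['t'],o['eef_pos'],o['wrist_force'],o['grip_width'],np.abs(o['qvel']).max())
c=cloud('wrist',d,T); phi=np.radians(3.5); fr=np.array([[np.cos(phi),np.sin(phi)],[-np.sin(phi),np.cos(phi)]])
l=(c[...,:2]-np.array([627,-97.3]))@fr.T
def F(ylo,yhi):
    m=(d>0)&(abs(l[...,0])<12)&(l[...,1]>ylo)&(l[...,1]<yhi)&(c[...,2]>91)&(c[...,2]<106); P=cyl(c[m],phi)[0]; return np.r_[fr@(P(0)[:2]-np.array([627,-97.3])),P(0)[2]]
J=(F(23,34)+F(-34,-23))/2; print('jamb',J.round(2),'leaf',F(-13,13).round(2))
# y edges on top strip
m=(d>0)&(abs(l[...,0])<5)&(c[...,2]>96); y=np.sort(l[m][:,1]); y=y[abs(y)<45]; g=np.diff(y); i=np.where(g>1.0)[0]; print([(y[k].round(1),y[k+1].round(1)) for k in i], y[0].round(1),y[-1].round(1))
im,d=eyes.get_image('top'); C=cloud('top',d); m=(C[...,2]>44)&(C[...,2]<54)&(abs(C[...,0]-409)<40)&(abs(C[...,1]-99)<40); print('misfit rib',m.sum(),C[m].mean(0).round(1))
for n,x,y,lo,hi in [('weight',579,40,20,36)]:
    m=(C[...,2]>lo)&(C[...,2]<hi)&(np.hypot(C[...,0]-x,C[...,1]-y)<30); print(n,C[m].mean(0).round(1))
```

```text
14.075 [583.19101371 -99.62423972  91.05581313] [ 0.09304906 -0.11690025 -2.13776277] 15.55584415718732 0.0012098188098537974
jamb [-0.33 -0.   88.06] leaf [-1.000e-01  2.000e-02  8.804e+01]
[(np.float64(16.5), np.float64(17.7)), (np.float64(17.7), np.float64(19.4)), (np.float64(36.4), np.float64(37.9)), (np.float64(38.2), np.float64(39.6))] -39.2 39.6
misfit rib 0 [nan nan nan]
weight [nan nan nan]<stdin>:10: RuntimeWarning: Mean of empty slice.
  ret = um.true_divide(
<stdin>:12: RuntimeWarning: Mean of empty slice.
```

Run:
```python
from h import *
im=cv2.imread('pics/w6.png'); a=im[170:250,215:420]; cv2.imwrite('pics/w6z.png',cv2.resize(a,None,fx=3.8,fy=3.8,interpolation=cv2.INTER_NEAREST))
im,d=eyes.get_image('scene'); save('s6z.png',cv2.resize(im[230:410,220:420],None,fx=3,fy=3))
```

```text
(no output)
```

View pics/w6z.png

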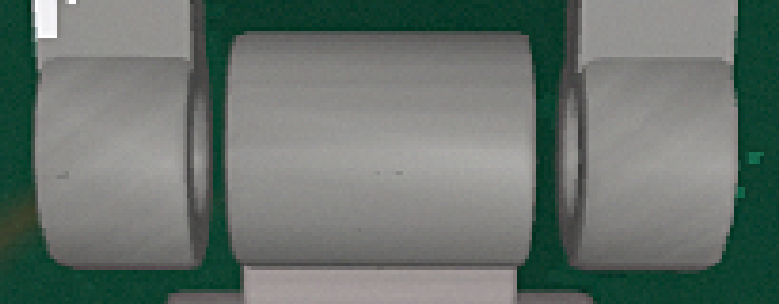

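View pics/s6z.png

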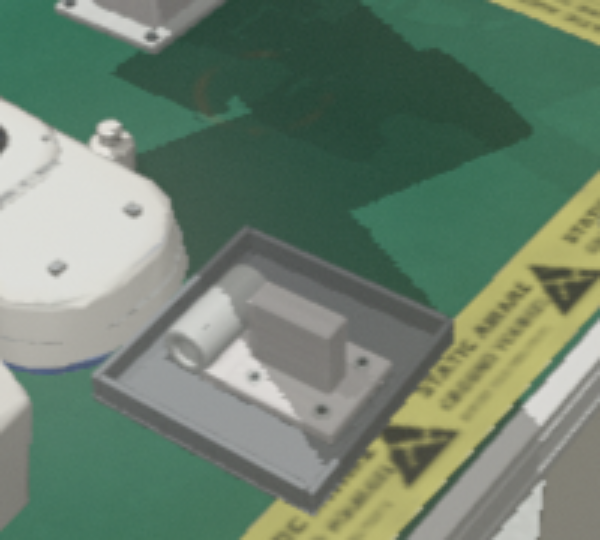

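The scene picture shows the misfit leaf flat in the tray. The wrist picture shows the fit leaf centred in the gap to within 1 mm, clear of both knuckles.

```bash
python3 -c "
from cell import job
print(job.finish_job())"
```

```text
the job is handed in; nothing more can be done
None
```

The long-knuckle leaf is flat and released in the reject tray, and the arm is holding the short-knuckle leaf in the jamb gap. I handed the job in at about 14 s of robot time; it gave no verdict.

**Long-knuckle leaf:** after release, the top camera put its rib at (409, 99) mm, about where I aimed it from the measured tray centre. The last scene picture still shows it flat in the tray.

**Short-knuckle leaf:** the last checks compared its knuckle with the jamb's two knuckles.

| Check | Result |
|---|---|
| Bore offset, towards the block | about 0.2 mm |
| Bore offset, height | about 0.0 mm |
| Bore offset, sideways | under 1 mm, judged from the gaps in the wrist picture |
| Plate slope | under 0.01 rad, measured just before the last 0.8 mm nudge |
| Knuckle yaw against the jamb's | within 0.01 rad |
| Opening with the rib gripped (30 N set) | 15.6 to 16 mm |

The wrist force showed only about the leaf's weight, around 2 N downward with some noise, so I saw no sign of contact with the block.

**Checks that failed:**
- The last top-camera check of the tray and weight gave no data, probably because the arm blocked the view. The scene and wrist pictures showed the weight and carrier where they had been, but I did not re-measure their positions.
- The depth-based check of the sideways gaps was too noisy to use, so that offset comes from the picture alone.

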